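# Release the hand stamp from its locking hanger and set it on the ink pad

## Robot

A 6-joint arm with a two-finger parallel gripper is mounted at the origin on a cart in front of the work surface, level with it; the furniture and walls round the work are solid. World frame = base frame: x ahead of the robot, y to its left, z up, the work surface at z = 0. Lengths are in mm, angles in degrees, forces in N, time in s.
With the tool pointing down it reaches from about 250 to 800 mm from the base axis. Payload 8.5 kg.
Tool frame: the origin (TCP) lies between the finger pads; the fingertips stand 22 mm ahead of it and the grasp point (between the pads) lies 3 mm ahead of it; y points along the fingers, x is the direction in which the jaws open and shut, and the axes are right-handed (so a half turn about y gives the same grasp; the last joint's range is limited). The gripper opens to 85 mm and grips with 20 to 120 N. Pads are 22 mm wide; open, the fingers measure 114 mm over their backs; the gripper's body (76 mm by 85 mm) begins 54 mm behind the grasp point. The pads swing forward as they close: fully open they stand 13 mm farther back than shut.
Start: joints at [-67.666, 13.648, -0.773, 75.585, 0, 90], TCP at [199.484, -485.579, 253.276] pointing down, gripper open.
Joint ranges: [-152.45, 152.45], [-59.26, 108.67], [-65.41, 83.53], [-104.44, 129.93], [-82.83, 76.93], [-180, 180]. Speed limits (degrees/s): [127.2, 127.2, 159.86, 180, 180, 180].

## Interface

Orientations are given as a 3x3 rotation matrix whose columns are the frame's x, y, z axes.
In Python, from plant import manip gives the robot as it stands.
- The arm moves only by the tool apply_moves, never from a script. Its argument "moves" is one flat list of numbers, 7 for each row, row after row: the closure, from -1 (fully open) to 1 (shut), then the shift along the tool's x, y, z in m, then the turn, a rotation vector about the tool's x, y, z in rad. In form: [fingers, x, y, z, ax, ay, az, fingers, x, y, z, ax, ay, az, ...]. A call has 1 to 5 rows; each row is the pose to reach, as a shift and turn from the pose commanded when the call began, along the tool's axes at that moment; what a row does not reach only later rows make up. A row lasts 1/8 s, in which the tool goes at most 62.5 mm and 10.7 degrees, less where a joint would pass 70% of its speed; a pose out of reach is approached as far as the arm can. A call with a gripper value outside its range is refused whole. The fingers move at their own pace and stop on an object; "newtons" is the grip in N (left out, the last holds). Time passes only in rows, so rows that repeat a pose let the fingers close. It gives the time, the measured TCP pose, the force and the opening at its end, in the units of the state.
- manip.state(): the state, without advancing time (a new reading comes with each control period).
- manip.camera(name): name is "scene" or "top"; returns a dict with "img" (400x640x3 uint8, blue, green, red), "K" (3x3 intrinsics, pixels), "rvec" (rotation vector, rad) and "tvec" (3), from world to camera coordinates, as OpenCV has them. Camera axes: x right, y down, z forward; pixel columns grow to the right and rows downward; lengths in mm; the calibration is good to about 2 mm. A picture is of the moment at which its call begins. There is no depth.
- manip.finish_job(): hands the job in, once; it reports no verdict.
The state is a dict: "time_s": time; "q": joint angles; "dq": joint speeds; "effort": joint torques, N m; "position": TCP position; "ee_rot": TCP orientation; "contact_force": force on the tool from outside, world axes, zero at the start; "ft_torque": the same for the moment, N m; "gripper_width": opening from 0.0 (shut) to 1.0 (fully open).
Only numpy, scipy, OpenCV 4.12 (cv2) and the standard library are available. Lean on these libraries where they do the work, as an engineer would, in place of code of your own. Each camera call takes 0.05 s, during which the arm holds its last target.

## Task

Unlock the stamp hanger by pulling its knob out (up) to its stop, then take the hanging hand stamp out through the mouth of its hook without wrenching it, and stand it upright in the middle of the ink pad. Once the stamp stands there by itself, push the knob fully home again; leave the tape measure and the squeegee card where they are.

Things in the scene. Friction and masses are not known exactly. Their poses are not given: they have to be found in the camera images.
- stand: Fixed lockable hanger: dark base plate, aluminium post 105 mm to the -y side, a top arm (18 mm wide, z 268 to 278, y -116 to 28 mm) and a steel seat arm below it. Origin on the table under the seat; y along the arms to the hook's open mouth (roughly towards the robot), x roughly to the robot's left. The top arm bars a grasp of the stamp from straight above; one tilted 45 deg, coming from -x, fits.
- hook_seat (a point): Top of the seat arm (10 mm thick in x, 8 mm high), over which the stamp's bail hangs, 214 mm above the table; axes as the stand's. Round it a dark C-shaped keeper plate, 10 mm thick in x, y -39 to 19 mm, with ceiling and two lips (y 11 to 19 mm) that leave a mouth to +y. The keeper is clamped 0 to 22 mm (q) up the hanger: q changes every time and is not reported.
- hook_exit (a point): Point 50 mm to +y of hook_seat: a bail drawn this far is off the hook. Above the seat: top of lower lip 6 mm + q, mouth 10.5 mm high, then upper lip, ceiling 23.5 mm + q (7 mm above the upper lip's edge). The bail must pass the mouth: lifted it meets the ceiling after 18.5 to 40.5 mm; lowered 9.8 mm from there it is in mid-mouth, with 2.7 mm to spare up and down. The keeper holds firm.
- stamp_grip (a point): Centre of the wooden grip of the loose hand stamp (about 0.25 kg); z up along it, axes parallel to the stand's at the start. Grip 24 x 26 mm (x, y), 56 mm high, centre 45 mm above the underside of the foot (46 x 52 x 16 mm). Above it a stem 10 mm thick, then the wire bail. It hangs with the foot 27 mm above the table, within 4 mm of the stand's origin in y, and can swing about x.
- stamp_bail (a point): Middle of the top wire of the stamp's bail (wire 5 mm thick, along the stamp's x), 144.5 mm above stamp_grip. The bail is a rectangle 67 mm high, 30 mm wide outside and 20 mm inside (in x).
- stamp: The same hand stamp as a whole; origin at the centre of the underside of its foot.
- knob_grip (a point): Centre of the black lock knob (26 mm across, 24 mm high, its top 11 mm above this point), upright on the hanger's top arm at stand y = 15 mm, about 301 mm above the table when home. Its pin closes the mouth while it is home.
- knob (a joint): How far the lock knob is pulled up, in m: 0 home (locked), 0.030 at its stop. It slides stiffly (about 4 N) and stays where it is left. Below 0.024 it may still bar the mouth.
- pad_top (a point): Centre of the upper face of the ink pad, a fixed grey pad 110 mm square in a steel tin 120 mm square; 11 mm above the table, the tin's rim 3 mm higher. z up.
- measure_mid (a point): Middle (28 mm up) of a loose tape measure, 37 x 73 x 56 mm: a bystander.
- card_mid (a point): Middle (6 mm up) of a loose squeegee card, 55 x 85 x 12 mm: a bystander.
- ink_pad: The same ink pad in its tin; origin on the table under its centre.
Not all that is in view belongs to the job. Of the things that look like the stamp, the middle-sized one is meant.

How it is judged:
By the outcome, as a careful person would: the job done as asked, in the order asked, and still so for the second after the job is handed in, with the robot touching nothing.
It also fails if it takes over 64 s, if anything falls off the work surface, if the arm or the gripper's body presses on something with over 40 N, if the wrist force passes 120 N, or if a joint passes its speed limit or range.

## Working session

There is one attempt and no reset: what is moved stays moved. The work goes in short steps, Python scripts to look and compute and a tool call to move; the robot and the scene stay as the last step left them, time stands still between calls to the robot, and variables do not carry over. Pictures are saved under pics/ and viewed, and the job is handed in when it is done.

Besides the shell and the picture viewer there is one more tool, called after ">>>" by a JSON object that holds its "op" and its "data". apply_moves: Moves the arm, as the interface text tells. Its arguments: {"type":"object","properties":{"moves":{"type":"array"},"newtons":{"type":"number"}},"required":["moves"]}

```bash
ls; mkdir -p pics; python3 - <<'E'
from plant import manip
import cv2
s=manip.state()
print(s)
for n in("scene","top"):
    c=manip.camera(n); cv2.imwrite(f"pics/{n}0.png",c["img"]); print(n,c["K"],c["rvec"],c["tvec"])
E
```

```text
pics
{'time_s': 0.0, 'q': array([-6.76669464e+01,  1.36796223e+01, -8.17193926e-01,  7.55855602e+01,
       -2.43091730e-04,  8.99986397e+01]), 'dq': array([ 0.04637406, -0.02679767,  0.00247064,  0.04260849, -0.10030121,
       -0.01238045]), 'effort': array([ 2.69841502e-05, -5.38779509e+01,  3.46435332e+01,  1.84695481e-02,
        6.38071151e-05, -1.81106645e-05]), 'position': array([ 199.34262171, -485.25315583,  252.68813043]), 'ee_rot': array([[ 3.80011413e-01, -5.50250435e-04,  9.24981634e-01],
       [-9.24980680e-01,  1.32828224e-03,  3.80011811e-01],
       [-1.43773834e-03, -9.99998966e-01, -4.20861198e-06]]), 'contact_force': array([ 0.35849546, -0.26225595,  0.624135  ]), 'ft_torque': array([-0.01128181, -0.00244704, -0.01304031]), 'gripper_width': 0.9994990076215625}
scene [[486.35593659   0.         319.11057141]
 [  0.         486.35593659 199.18004899]
 [  0.           0.           1.        ]] [ 0.6077399  -2.41808498  1.49929003] [ 543.0485145   236.67069981 1698.67735056]
top [[444.06536179   0.         315.12036388]
 [  0.         444.06536179 193.94543921]
 [  0.           0.           1.        ]] [ 2.19130823 -2.18907518  0.09828985] [ 119.76850725  559.82431911 1473.15808994]
```

View images.

View pics/scene0.png

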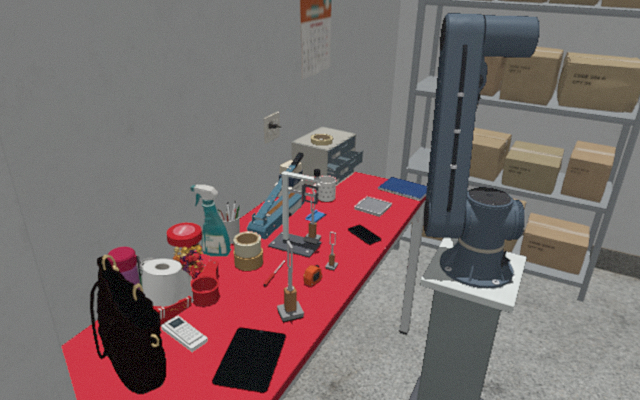

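View pics/top0.png

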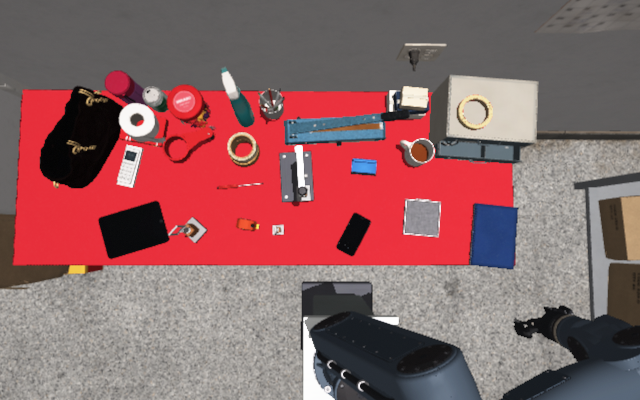

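```bash
cat > h.py <<'E'
import numpy as np, cv2
from plant import manip
def cam(n):
    c=manip.camera(n); R=cv2.Rodrigues(np.array(c["rvec"]))[0]; return dict(img=c["img"],K=np.array(c["K"]),R=R,t=np.array(c["tvec"]).ravel(),rvec=np.array(c["rvec"]))
def ray(c,u,v):
    d=c["R"].T@np.linalg.inv(c["K"])@[u,v,1.]; return -c["R"].T@c["t"],d/np.linalg.norm(d)
def onz(c,u,v,z):
    o,d=ray(c,u,v); return o+d*(z-o[2])/d[2]
def proj(c,p):
    q=c["R"]@np.asarray(p,float)+c["t"]; q=c["K"]@q; return q[:2]/q[2]
def two(c1,p1,c2,p2):
    o1,d1=ray(c1,*p1);o2,d2=ray(c2,*p2)
    s=np.linalg.lstsq(np.c_[d1,-d2],o2-o1,rcond=None)[0]
    a=o1+d1*s[0];b=o2+d2*s[1]; return (a+b)/2,np.linalg.norm(a-b)
def crop(c,x0,x1,y0,y1,k,name):
    im=cv2.resize(c["img"][y0:y1,x0:x1],None,fx=k,fy=k,interpolation=cv2.INTER_CUBIC)
    cv2.imwrite("pics/"+name,im)
E
python3 - <<'E'
from h import *
s=cam("scene");t=cam("top")
crop(s,260,350,155,275,5,"s1.png"); crop(t,260,340,130,220,6,"t1.png"); crop(t,390,450,190,245,8,"t2.png")
E
```

```text
(no output)
```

View pics/s1.png

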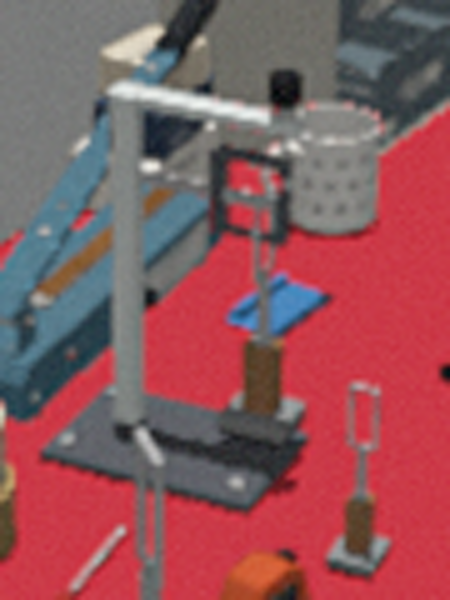

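View pics/t1.png

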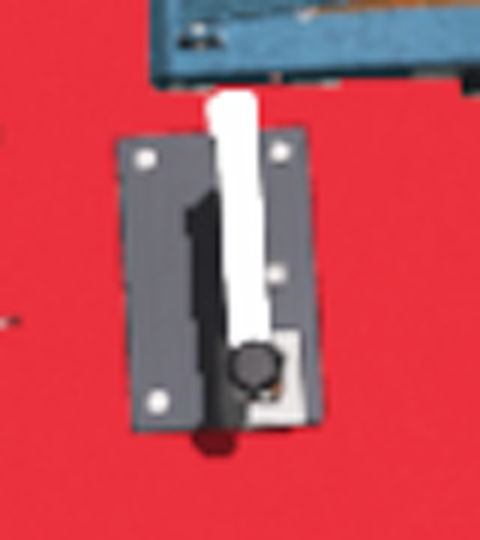

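View pics/t2.png

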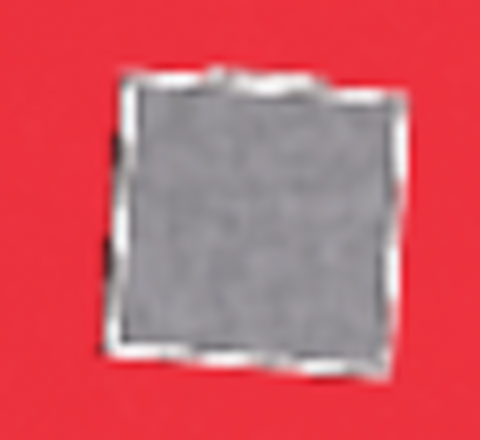

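```bash
python3 - <<'E'
from h import *
s=cam("scene");t=cam("top")
im=t["img"].astype(int)
# arm: white
w=((im.min(2)>225)).astype(np.uint8); w[:, :290]=0;w[:,312:]=0;w[:140]=0;w[192:]=0
n,l,st,ce=cv2.connectedComponentsWithStats(w); 
i=1+np.argmax(st[1:,4]); print(st[i],ce[i])
ys,xs=np.where(l==i)
m=(ys>148)&(ys<184)
P=np.array([onz(t,x,y,278)[:2] for x,y in zip(xs[m],ys[m])])
vx,vy,x0,y0=cv2.fitLine(P.astype(np.float32),cv2.DIST_L2,0,.01,.01).ravel(); print("arm line",vx,vy,x0,y0)
A=np.array([onz(t,x,y,278)[:2] for x,y in zip(xs,ys)]); print(A.min(0),A.max(0))
# knob dark in top
d=((im.max(2)<85)).astype(np.uint8); d[:, :296]=0;d[:,309:]=0;d[:184]=0;d[197:]=0
ys,xs=np.where(d); print("knobpx",xs.mean(),ys.mean(),len(xs), onz(t,xs.mean(),ys.mean(),312), proj(t,[0,0,0]))
kx=(xs.min()+xs.max())/2,(ys.min()+ys.max())/2; print(kx)
si=s["img"].astype(int); d=(si.max(2)<60).astype(np.uint8); d[:, :310]=0; d[:,325:]=0; d[:165]=0; d[182:]=0
yk,xk=np.where(d); ks=((xk.min()+xk.max())/2,(yk.min()+yk.max())/2); print("scene knob",xk.mean(),yk.mean(),ks)
print("two",two(t,(302.3,190.8),s,(317.2,172.4)))
# baseplate corners & pad
def quad(mask,z,lab):
    n,l,st,ce=cv2.connectedComponentsWithStats(mask.astype(np.uint8)); i=1+np.argmax(st[1:,4])
    c=max(cv2.findContours((l==i).astype(np.uint8),0,2)[0],key=cv2.contourArea)
    Q=np.array([onz(t,*p[0],z)[:2] for p in c],np.float32); r=cv2.minAreaRect(Q); print(lab,r, cv2.boxPoints(r).tolist())
b,g,r=im[...,0],im[...,1],im[...,2]
nr=~((r>150)&(g<110))
a=nr.copy(); a[:, :395]=0;a[:,448:]=0;a[:190]=0;a[245:]=0; quad(a,14,"pad")
a=(abs(r-g)<25)&(abs(r-b)<30)&(r>100)&(r<180); a[:, :395]=0;a[:,448:]=0;a[:190]=0;a[245:]=0; quad(a,11,"padgrey")
a=nr.copy(); a[:, :276]=0;a[:,318:]=0;a[:150]=0;a[204:]=0; quad(a,5,"plate")
E
```

```text
[295 145  10  42 265] [299.90566038 164.81886792]
arm line 0.9969676 0.07781796 619.74365 166.46927
[562.41979621 155.09701484] [677.79031354 180.54709081]
knobpx 299.3174603174603 191.015873015873 63 [545.63886213 167.35869701 312.        ] [351.22310524 362.69758503]
(np.float64(301.0), np.float64(190.0))
scene knob 316.5 172.2 (np.float64(316.5), np.float64(172.5))
two (array([545.83562025, 158.8162086 , 299.80881133]), np.float64(3.092295881964333))
pad ((482.5501708984375, -239.22781372070312), (123.93807983398438, 125.67962646484375), 84.88653564453125) [[414.437255859375, -295.34942626953125], [539.61669921875, -306.551025390625], [550.6630859375, -183.106201171875], [425.483642578125, -171.90460205078125]]
padgrey ((481.3702392578125, -238.17385864257812), (117.89485168457031, 116.61246490478516), 83.84388732910156) [[417.078857421875, -290.5287170410156], [533.018798828125, -303.03399658203125], [545.66162109375, -185.81900024414062], [429.7216796875, -173.313720703125]]
plate ((620.7286987304688, 184.86737060546875), (182.0054931640625, 108.14777374267578), 3.521543502807617) [[526.5763549804688, 233.24942016601562], [533.2191772460938, 125.30584716796875], [714.8810424804688, 136.48532104492188], [708.2382202148438, 244.42889404296875]]
```

```bash
python3 - <<'E'
from h import *
s=cam("scene");t=cam("top")
kt=(301.9,190.4); ks=((286.5)/5-.5+260,(87.5)/5-.5+155)
print("knob top-view z312",onz(t,*kt,312),"two",two(t,kt,s,ks))
# stamp foot right edge, z=43
for p in [(300,330),(300,420),(248,425)]:
    print(onz(t,(p[0]+.5)/6-.5+260,(p[1]+.5)/6-.5+130,43))
E
python3 - <<'E'
from h import *
s=cam("scene");t=cam("top")
crop(s,295,330,165,215,12,"s2.png"); crop(t,285,320,175,210,16,"t3.png");crop(s,295,330,205,255,12,"s3.png")
E
```

```text
knob top-view z312 [547.32134324 160.38375548 312.        ] two (array([546.81484671, 159.89637103, 301.48336301]), np.float64(3.039791158295248))
[589.08293988 139.05113145  43.        ]
[539.25461851 138.98130913  43.        ]
[536.45487887 167.62629964  43.        ]
```

View pics/s2.png

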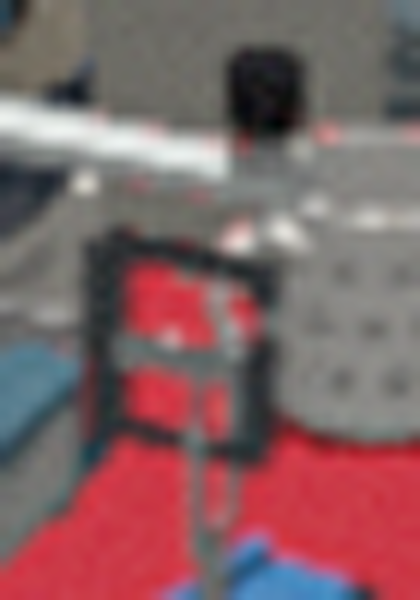

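View pics/t3.png

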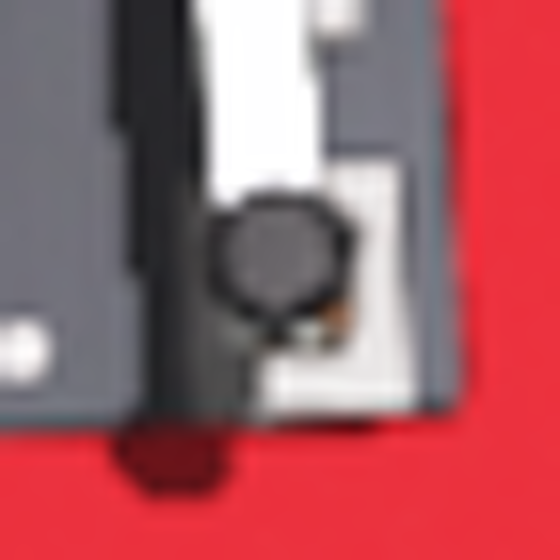

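View pics/s3.png

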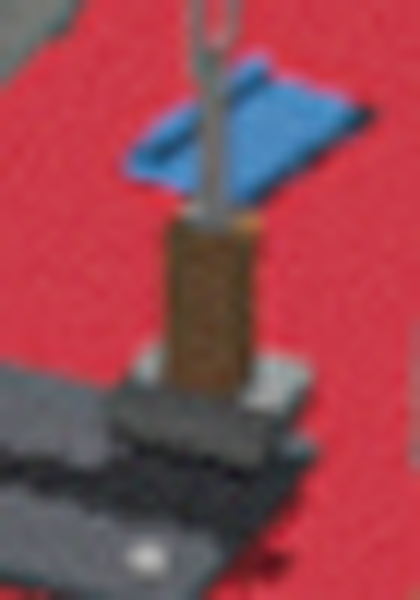

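```bash
cat >> h.py <<'E'
from scipy.spatial.transform import Rotation as Ro
th=np.deg2rad(4.0)
SY=np.array([-np.cos(th),-np.sin(th),0]); SX=np.array([-np.sin(th),np.cos(th),0]); Z=np.array([0,0,1.])
def frame(x,y): return np.c_[x,y,np.cross(x,y)]
Rdown=frame(SX,-Z)
def tilt(a=45): # B option
    a=np.deg2rad(a); return frame(-SY,np.cos(a)*-Z+np.sin(a)*SX)
def delta(p,R=None):
    s=manip.state(); p0=s["position"];R0=s["ee_rot"]
    d=R0.T@(np.asarray(p)-p0)/1000; rv=Ro.from_matrix(R0.T@(R if R is not None else R0)).as_rotvec()
    print("t%.2f pos"%s["time_s"],p0.round(1),"q",s["q"].round(1),"F",s["contact_force"].round(1),"w",s["gripper_width"].round(3))
    print("shift",d.round(4),"rv",rv.round(4),"deg",np.rad2deg(np.linalg.norm(rv)).round(1))
E
python3 - <<'E'
from h import *
delta([547,160.4,380],Rdown)
E
```

```text
Traceback (most recent call last):
  File "h.py", line 28, in delta
    print("t%.2f pos"%s["time_s"],p0.round(1),"q",s["q"].round(1),"F",s["contact_force"].round(1),"w",s["gripper_width"].round(3))
                                                                                                      ^^^^^^^^^^^^^^^^^^^^^^^^
AttributeError: 'float' object has no attribute 'round'
```

```bash
sed -i 's/s\["gripper_width"\].round(3)/round(s["gripper_width"],3)/' h.py
python3 - <<'E'
from h import *
delta([547,160.4,380],Rdown)
E
```

```text
t0.50 pos [ 199.5 -485.6  253.3] q [-67.7  13.6  -0.8  75.6  -0.   90. ] F [ 0.5 -1.3  0.2] w 1.0
shift [-0.4655 -0.1267  0.5669] rv [-2.0000e-04 -2.8216e+00 -1.0000e-04] deg 161.7
```

>>> {"op": "apply_moves", "data": {"moves": [-1, 0, -0.127, 0, 0, -0.37, 0, -1, -0.15, -0.127, 0.19, 0, -0.93, 0, -1, -0.15, -0.127, 0.19, 0, -0.93, 0, -1, -0.15, -0.127, 0.19, 0, -0.93, 0, -1, -0.15, -0.127, 0.19, 0, -0.93, 0], "newtons": 30}}

```text
time_s: 1.12
position: [318.5, -273.4, 380.9]
ee_rot: [[0.97, 0.001, 0.243], [-0.243, -0.0, 0.97], [0.001, -1.0, -0.0]]
contact_force: [1.7, -0.8, 0.2]
gripper_width: 0.999
```

```bash
python3 - <<'E'
from h import *
delta([547,160.4,380],Rdown)
E
```

```text
t1.12 pos [ 318.5 -273.4  380.9] q [-40.7   2.4   4.2  91.8   0.   63.4] F [ 1.7 -0.8  0.2] w 0.999
shift [0.1162 0.0009 0.4764] rv [ 8.0000e-04 -1.8862e+00  3.0000e-04] deg 108.1
```

>>> {"op": "apply_moves", "data": {"moves": [-1, 0.06, 0, 0.25, 0, -0.94, 0, -1, 0.06, 0, 0.25, 0, -0.94, 0, -1, 0.06, 0, 0.25, 0, -0.94, 0, -1, 0.06, 0, 0.25, 0, -0.94, 0, -1, 0.06, 0, 0.25, 0, -0.94, 0]}}

```text
time_s: 1.75
position: [439.5, -44.4, 379.9]
ee_rot: [[0.766, -0.0, -0.643], [0.643, 0.001, 0.766], [0.0, -1.0, 0.001]]
contact_force: [-0.5, -0.4, 0.3]
gripper_width: 0.999
```

```bash
python3 - <<'E'
from h import *
delta([547,160.4,380],Rdown)
E
```

```text
t1.75 pos [439.5 -44.4 379.9] q [-5.8  4.7  6.5 91.9  0.  44.2] F [-0.5 -0.4  0.3] w 0.999
shift [0.214  0.     0.0878] rv [-4.000e-04 -9.425e-01  6.000e-04] deg 54.0
```

>>> {"op": "apply_moves", "data": {"moves": [-1, 0.214, 0, 0.088, 0, -0.942, 0, -1, 0.214, 0, 0.088, 0, -0.942, 0, -1, 0.214, 0, 0.088, 0, -0.942, 0, -1, 0.214, 0, 0.088, 0, -0.942, 0, -1, 0.214, 0, 0.088, 0, -0.942, 0]}}

```text
time_s: 2.38
position: [549.0, 158.8, 378.7]
ee_rot: [[-0.063, -0.002, -0.998], [0.998, -0.0, -0.063], [0.0, -1.0, 0.002]]
contact_force: [-0.0, -0.2, 0.6]
gripper_width: 1.001
```

```bash
python3 - <<'E'
from h import *
delta([547,160.4,307],Rdown)
s=cam("scene");t=cam("top")
crop(s,270,350,110,230,5,"s4.png"); crop(t,260,340,140,220,6,"t4.png")
E
```

```text
t2.38 pos [549.  158.8 378.7] q [16.1 18.4 24.  95.7  0.  12.5] F [-0.  -0.2  0.6] w 1.001
shift [0.0017 0.0717 0.0018] rv [-0.0016 -0.0071  0.0001] deg 0.4
```

View pics/s4.png

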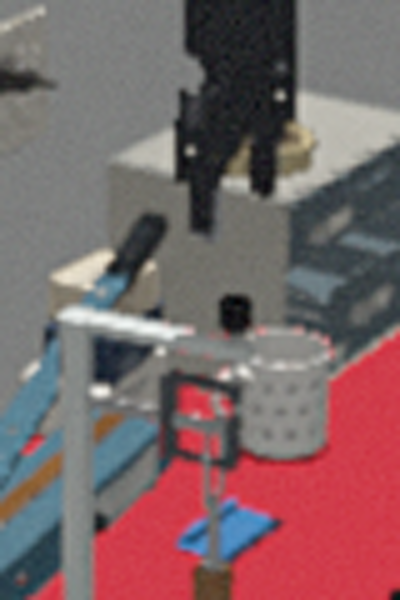

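View pics/t4.png

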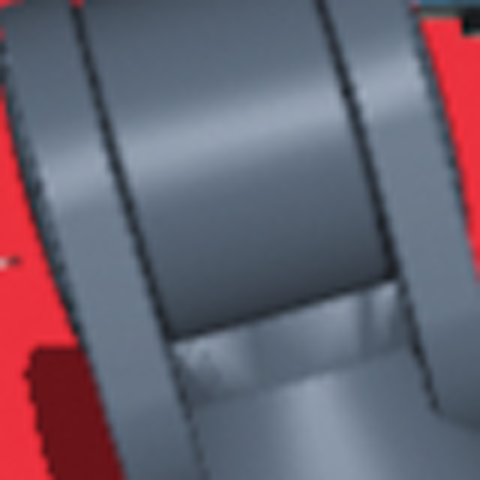

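>>> {"op": "apply_moves", "data": {"moves": [-1, 0.002, 0.04, 0.002, 0, -0.007, 0, -1, 0.002, 0.073, 0.002, 0, -0.007, 0, -1, 0.002, 0.073, 0.002, 0, -0.007, 0, -1, 0.002, 0.073, 0.002, 0, -0.007, 0, 0, 0.002, 0.073, 0.002, 0, -0.007, 0]}}

```text
time_s: 3.1
position: [546.5, 157.8, 308.9]
ee_rot: [[-0.059, 0.002, -0.998], [0.998, 0.001, -0.059], [0.001, -1.0, -0.003]]
contact_force: [0.1, -0.1, -0.3]
gripper_width: 0.817
```

>>> {"op": "apply_moves", "data": {"moves": [1, 0, 0, 0, 0, 0, 0, 1, 0, 0, 0, 0, 0, 0, 1, 0, 0, 0, 0, 0, 0, 1, 0, 0, 0, 0, 0, 0, 1, 0, 0, 0, 0, 0, 0]}}

```text
time_s: 3.72
position: [545.9, 159.1, 307.9]
ee_rot: [[-0.061, 0.001, -0.998], [0.998, 0.003, -0.061], [0.003, -1.0, -0.001]]
contact_force: [-0.5, 5.5, 3.2]
gripper_width: 0.285
```

```bash
python3 - <<'E'
from h import *
delta([547,160.4,338],Rdown)
s=cam("scene")
crop(s,270,350,110,230,5,"s5.png")
E
```

```text
t3.73 pos [545.9 159.1 307.9] q [16.2 17.4 12.4 84.9  0.1 12.7] F [-0.5  5.5  3.2] w 0.285
shift [ 0.0013 -0.0301 -0.0012] rv [ 0.0011 -0.0088  0.0029] deg 0.5
```

View pics/s5.png

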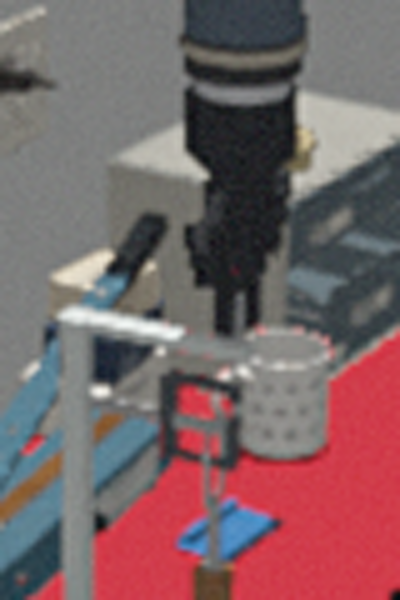

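>>> {"op": "apply_moves", "data": {"moves": [1, 0.001, -0.006, 0, 0, 0, 0, 1, 0.001, -0.013, 0, 0, 0, 0, 1, 0.001, -0.02, 0, 0, 0, 0, 1, 0.001, -0.026, 0, 0, 0, 0, 1, 0.001, -0.03, 0, 0, 0, 0]}}

```text
time_s: 4.4
position: [545.9, 159.2, 337.7]
ee_rot: [[-0.06, 0.0, -0.998], [0.998, 0.001, -0.06], [0.001, -1.0, -0.0]]
contact_force: [2.7, 5.4, -4.3]
gripper_width: 0.289
```

>>> {"op": "apply_moves", "data": {"moves": [1, 0, 0, 0, 0, 0, 0, 1, 0, -0.001, 0, 0, 0, 0, 1, 0, -0.002, 0, 0, 0, 0, 1, 0, -0.002, 0, 0, 0, 0]}}

```text
time_s: 4.9
position: [545.8, 159.2, 338.1]
ee_rot: [[-0.06, -0.002, -0.998], [0.998, 0.0, -0.06], [0.001, -1.0, 0.002]]
contact_force: [3.4, 5.6, -11.6]
gripper_width: 0.284
```

>>> {"op": "apply_moves", "data": {"moves": [-1, 0, 0.001, 0, 0, 0, 0, -1, 0, 0.001, 0, 0, 0, 0, -1, 0, 0.001, 0, 0, 0, 0, -1, 0, 0.001, 0, 0, 0, 0, -1, 0, -0.02, 0, 0, 0, 0]}}

```text
time_s: 5.52
position: [545.2, 158.5, 358.4]
ee_rot: [[-0.06, -0.002, -0.998], [0.998, -0.001, -0.06], [-0.001, -1.0, 0.002]]
contact_force: [0.4, 0.1, 0.1]
gripper_width: 1.0
```

>>> {"op": "apply_moves", "data": {"moves": [-1, 0, -0.06, 0, 0, 0, 0, -1, 0, -0.075, 0, 0, 0, 0, -1, 0, -0.075, 0, 0, 0, 0]}}

```text
time_s: 5.9
position: [546.2, 158.8, 435.2]
ee_rot: [[-0.06, 0.002, -0.998], [0.998, 0.001, -0.06], [0.001, -1.0, -0.002]]
contact_force: [0.7, 0.3, -0.4]
gripper_width: 0.999
```

```bash
python3 - <<'E'
from h import *
g=np.array([562.3,161.5,72]); R=tilt()
yt=R[:,1]
tcp=g-3*yt
print(tcp, "pre",tcp-150*yt)
delta(tcp-220*yt,R)
s=cam("scene")
crop(s,270,350,110,270,4,"s6.png")
E
```

```text
[562.44797583 159.38384709  74.12132034] pre [569.84676717  53.5762014  180.18733752]
t5.90 pos [546.2 158.8 435.2] q [ 16.2  19.5  34.1 104.5  -0.   12.8] F [ 0.7  0.3 -0.4] w 0.999
shift [-0.1561  0.2055 -0.0172] rv [ 0.6176  1.4742 -0.6081] deg 98.0
```

View pics/s6.png

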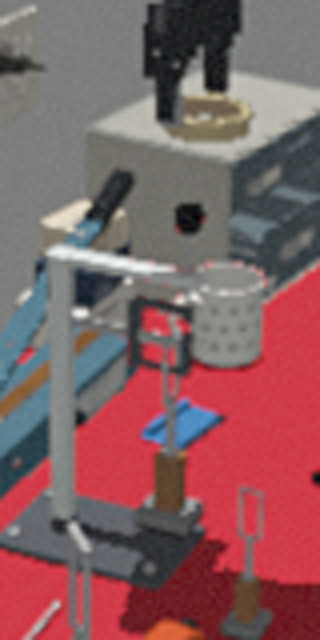

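>>> {"op": "apply_moves", "data": {"moves": [-1, -0.062, 0, 0, 0.0, 0.18, 0, -1, -0.12, 0, -0.01, 0.31, 0.74, -0.3, -1, -0.156, 0, -0.017, 0.31, 0.74, -0.3, -1, -0.156, 0.05, -0.017, 0.31, 0.74, -0.3, -1, -0.156, 0.1, -0.017, 0.31, 0.74, -0.3]}}

```text
time_s: 6.58
position: [572.5, 2.9, 331.2]
ee_rot: [[0.658, -0.192, -0.728], [0.737, 0.365, 0.57], [0.156, -0.911, 0.382]]
contact_force: [0.6, 0.3, -1.0]
gripper_width: 0.998
```

```bash
python3 - <<'E'
from h import *
g=np.array([562.3,161.5,72]); R=tilt()
yt=R[:,1]
tcp=g-3*yt
delta(tcp-220*yt,R)
E
```

```text
t6.58 pos [572.5   2.9 331.2] q [ -9.1  28.8  29.2 105.6  19.3  28.2] F [ 0.6  0.3 -1. ] w 0.998
shift [-0.0144  0.0928 -0.0386] rv [ 0.308   0.7256 -0.3065] deg 48.5
```

>>> {"op": "apply_moves", "data": {"moves": [-1, 0, 0, 0, 0.154, 0.363, -0.153, -1, -0.014, 0.093, -0.039, 0.308, 0.726, -0.306, -1, -0.014, 0.093, -0.039, 0.308, 0.726, -0.306, -1, -0.014, 0.093, -0.039, 0.308, 0.726, -0.306, -1, -0.014, 0.093, -0.039, 0.308, 0.726, -0.306]}}

```text
time_s: 7.2
position: [572.4, 5.1, 230.0]
ee_rot: [[0.997, -0.053, -0.048], [0.071, 0.706, 0.705], [-0.004, -0.707, 0.708]]
contact_force: [-0.1, 0.4, 0.9]
gripper_width: 0.999
```

```bash
python3 - <<'E'
from h import *
g=np.array([562.3,161.5,72]); R=tilt()
yt=R[:,1]
tcp=g-3*yt
delta(tcp-120*yt,R)
s=cam("scene");t=cam("top")
crop(s,250,370,130,280,4,"s7.png");crop(t,250,390,120,260,4,"t7.png")
E
```

```text
t7.20 pos [572.4   5.1 230. ] q [-18.4  30.8   8.6  89.   40.7  59.6] F [-0.1  0.4  0.9] w 0.999
shift [ 0.0012  0.0996 -0.001 ] rv [-0.0007 -0.0016 -0.0034] deg 0.2
```

View pics/s7.png

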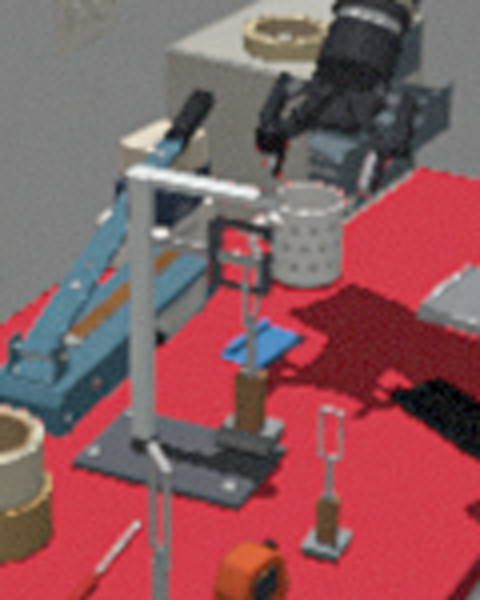

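View pics/t7.png

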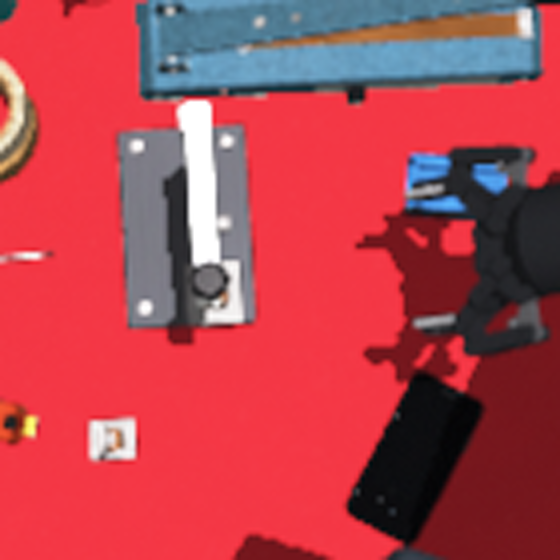

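```bash
python3 - <<'E'
from h import *
s=cam("scene");t=cam("top")
im=s["img"].astype(int)
b,g,r=im[...,0],im[...,1],im[...,2]
m=(r>g+15)&(g>b+10)&(r<150); m[:, :300]=0;m[:,325:]=0;m[:210]=0;m[:,]&=True;m[250:]=0
ys,xs=np.where(m); print("grip px",xs.mean(),ys.mean(),len(xs),xs.min(),xs.max(),ys.min(),ys.max()); 
for p in ([562.3,161.5,72],[562.3,161.5,100],[562.3,161.5,44]): print(proj(s,p))
print(proj(s,[562.3-5,161.5,72])-proj(s,[562.3,161.5,72]),proj(s,[562.3,166.5,72])-proj(s,[562.3,161.5,72]))
E
```

```text
grip px 312.1530612244898 230.03061224489795 98 309 316 223 237
[311.19969305 229.32946049]
[311.30704413 222.60327748]
[311.09386128 235.96044949]
[1.21477208 0.34352754] [-0.65489109  0.60676236]
```

>>> {"op": "apply_moves", "data": {"moves": [-1, 0.001, 0.05, -0.001, 0, 0, 0, -1, 0.001, 0.1, -0.001, 0, 0, 0, -1, 0.001, 0.13, -0.001, 0, 0, 0, -1, 0.001, 0.15, -0.001, 0, 0, 0, -1, 0.001, 0.15, -0.001, 0, 0, 0]}}

```text
time_s: 8.02
position: [566.2, 111.4, 124.7]
ee_rot: [[0.997, -0.055, -0.057], [0.079, 0.703, 0.707], [0.002, -0.709, 0.705]]
contact_force: [0.1, -0.4, 0.2]
gripper_width: 1.004
```

```bash
python3 - <<'E'
from h import *
g=np.array([562.3,161.5,72]); R=tilt()
yt=R[:,1]
tcp=g-3*yt
delta(tcp,R)
s=cam("scene");t=cam("top")
crop(s,270,350,150,270,5,"s8.png");crop(t,260,350,130,220,6,"t8.png")
E
```

```text
t8.03 pos [566.2 111.4 124.7] q [-8.7 30.7 -7.5 64.5 43.4 71.7] F [ 0.1 -0.4  0.2] w 1.004
shift [-0.      0.0697 -0.0015] rv [ 0.0031  0.008  -0.0056] deg 0.6
```

View pics/s8.png

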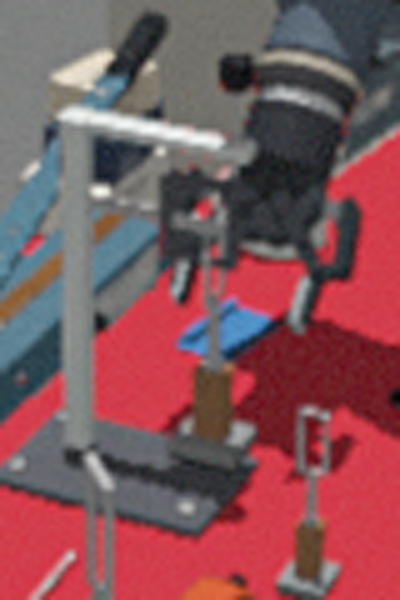

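View pics/t8.png

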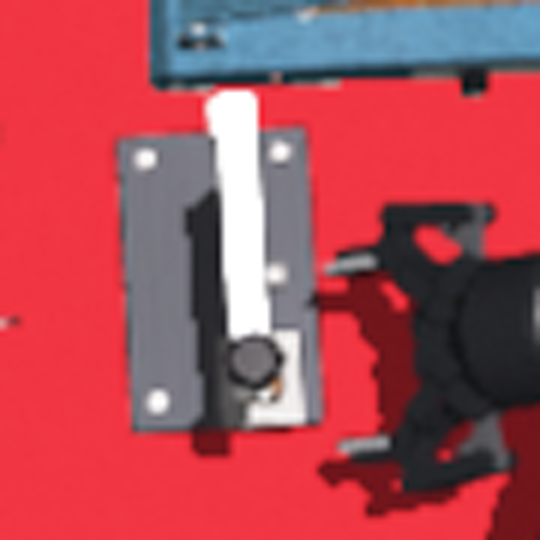

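>>> {"op": "apply_moves", "data": {"moves": [-1, -0.001, 0.03, -0.001, 0, 0.008, 0, -1, -0.001, 0.055, -0.001, 0, 0.008, 0, -1, -0.001, 0.069, -0.001, 0, 0.008, 0, -1, -0.001, 0.069, -0.001, 0, 0.008, 0, -1, -0.001, 0.069, -0.001, 0, 0.008, 0]}}

```text
time_s: 8.75
position: [563.3, 157.2, 76.5]
ee_rot: [[0.998, -0.05, -0.048], [0.07, 0.703, 0.708], [-0.002, -0.709, 0.705]]
contact_force: [-0.2, 0.7, 1.1]
gripper_width: 1.002
```

```bash
python3 - <<'E'
from h import *
g=np.array([561,161.5,72]); R=tilt()
yt=R[:,1]
tcp=g-3*yt
delta(tcp,R)
s=cam("scene");t=cam("top")
crop(s,270,350,150,270,5,"s9.png");crop(t,260,350,130,220,6,"t9.png")
E
```

```text
t8.75 pos [563.3 157.2  76.5] q [ -4.3  32.  -13.4  52.8  44.2  78.4] F [-0.2  0.7  1.1] w 1.002
shift [-0.002   0.0033 -0.    ] rv [ 0.0031 -0.0013 -0.0012] deg 0.2
```

View pics/s9.png

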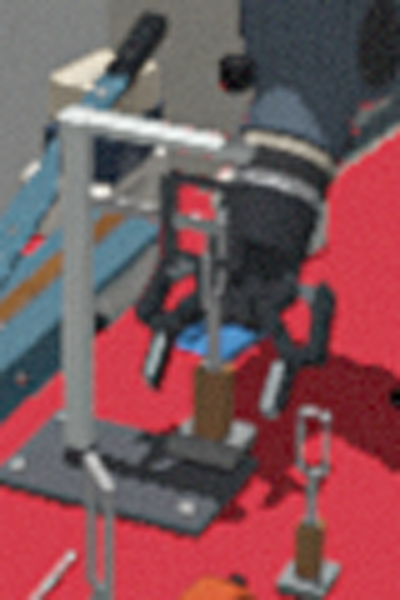

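View pics/t9.png

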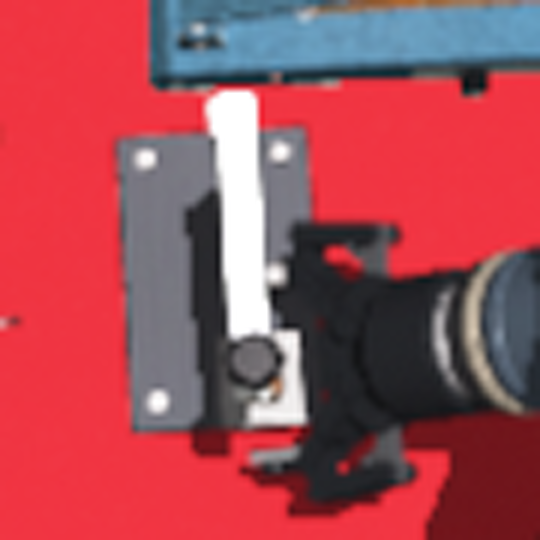

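>>> {"op": "apply_moves", "data": {"moves": [-0.5, -0.002, 0.002, 0, 0, 0, 0, 0, -0.002, 0.002, 0, 0, 0, 0, 0.2, -0.002, 0.002, 0, 0, 0, 0, 0.3, -0.002, 0.002, 0, 0, 0, 0, 1, -0.002, 0.002, 0, 0, 0, 0], "newtons": 25}}

```text
time_s: 9.48
position: [560.4, 159.2, 74.4]
ee_rot: [[0.998, -0.052, -0.048], [0.07, 0.703, 0.707], [-0.003, -0.709, 0.705]]
contact_force: [-1.0, 0.6, 1.1]
gripper_width: 0.298
```

>>> {"op": "apply_moves", "data": {"moves": [1, 0, 0, 0, 0, 0, 0, 1, 0, 0, 0, 0, 0, 0, 1, 0, 0, 0, 0, 0, 0]}}

```text
time_s: 9.85
position: [560.5, 159.2, 74.3]
ee_rot: [[0.998, -0.052, -0.047], [0.07, 0.703, 0.707], [-0.003, -0.709, 0.705]]
contact_force: [-0.9, 0.2, 1.3]
gripper_width: 0.299
```

```bash
python3 - <<'E'
from h import *
g=np.array([561,161.5,72]); R=tilt()
yt=R[:,1]
tcp=g-3*yt
delta(tcp,R)
s=cam("scene")
crop(s,270,350,150,270,5,"s10.png")
E
```

```text
t9.85 pos [560.5 159.2  74.3] q [ -4.1  31.9 -14.   52.2  44.3  78.6] F [-0.9  0.2  1.3] w 0.299
shift [ 0.0007  0.0002 -0.0001] rv [ 0.0026 -0.002  -0.0025] deg 0.2
```

View pics/s10.png

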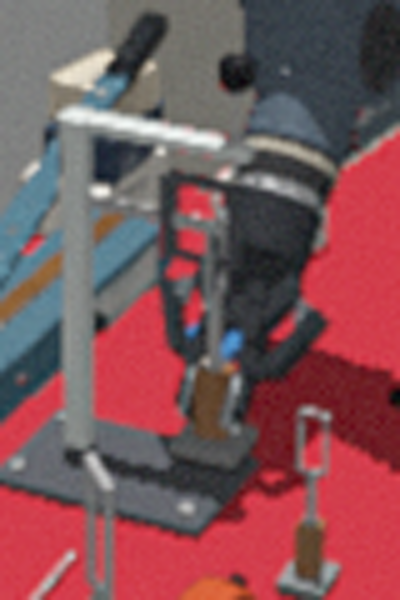

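```bash
python3 - <<'E'
from h import *
s=cam("scene")
O=np.array([561.5,161,0])
f=lambda p:((np.array(p)-[295,165])+.5)*12-.5
for y in(-39,-31,11,19):
  for z in (200,214,240,260): print(y,z,f(proj(s,O+SY*y+Z*z)).round(0))
print("knob",f(proj(s,O+SY*15+Z*301)),"bail",f(proj(s,O+Z*216.5)),"armend",f(proj(s,O+SY*28+Z*273)))
E
```

```text
-39 200 [ 89. 373.]
-39 214 [ 89. 330.]
-39 240 [ 89. 250.]
-39 260 [ 90. 188.]
-31 200 [113. 378.]
-31 214 [113. 335.]
-31 240 [114. 255.]
-31 260 [115. 193.]
11 200 [244. 406.]
11 214 [244. 363.]
11 240 [246. 282.]
11 260 [247. 219.]
19 200 [269. 411.]
19 214 [270. 368.]
19 240 [271. 287.]
19 260 [273. 224.]
knob [262.51919886  90.7429195 ] bail [209.98131361 348.03625939] armend [302.39965318 188.94260216]
```

>>> {"op": "apply_moves", "data": {"moves": [1, 0, -0.003, 0.003, 0, 0, 0, 1, 0, -0.006, 0.006, 0, 0, 0, 1, 0, -0.009, 0.009, 0, 0, 0, 1, 0, -0.012, 0.012, 0, 0, 0, 1, 0, -0.012, 0.012, 0, 0, 0], "newtons": 40}}

```text
time_s: 10.58
position: [560.7, 159.2, 91.7]
ee_rot: [[0.998, -0.051, -0.048], [0.07, 0.703, 0.707], [-0.003, -0.709, 0.705]]
contact_force: [-0.6, -0.4, -2.1]
gripper_width: 0.301
```

```bash
python3 - <<'E'
from h import *
g=np.array([561,161.5,72]); R=tilt()
delta([560.5,159.2,92],R)
s=cam("scene")
crop(s,270,350,150,270,5,"s11.png")
E
```

```text
t10.57 pos [560.7 159.2  91.7] q [ -4.1  30.8 -13.   54.4  44.3  78.7] F [-0.6 -0.4 -2.1] w 0.301
shift [-0.0002 -0.0002  0.0003] rv [ 0.0028 -0.0016 -0.002 ] deg 0.2
```

View pics/s11.png

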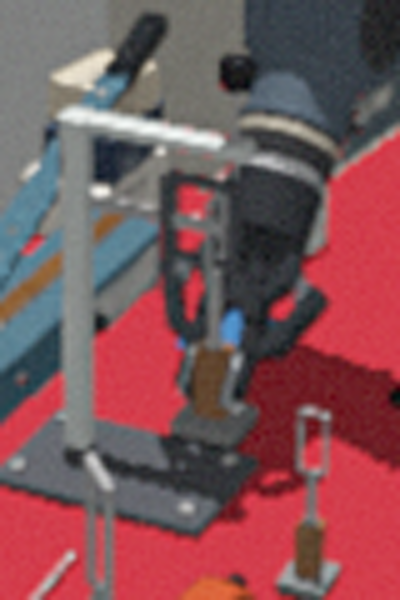

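>>> {"op": "apply_moves", "data": {"moves": [1, 0, -0.001, 0.001, 0, 0, 0, 1, 0, -0.001, 0.001, 0, 0, 0]}}

```text
time_s: 10.88
position: [560.5, 159.2, 92.7]
ee_rot: [[0.998, -0.052, -0.047], [0.07, 0.703, 0.707], [-0.003, -0.709, 0.705]]
contact_force: [1.1, -0.3, -1.9]
gripper_width: 0.299
```

>>> {"op": "apply_moves", "data": {"moves": [1, 0, -0.001, 0.001, 0, 0, 0, 1, 0, -0.001, 0.001, 0, 0, 0]}}

```text
time_s: 11.12
position: [560.6, 159.2, 94.2]
ee_rot: [[0.998, -0.052, -0.048], [0.07, 0.703, 0.707], [-0.003, -0.709, 0.705]]
contact_force: [0.6, -0.4, -2.5]
gripper_width: 0.298
```

>>> {"op": "apply_moves", "data": {"moves": [1, 0, -0.001, 0.001, 0, 0, 0, 1, 0, -0.001, 0.001, 0, 0, 0]}}

```text
time_s: 11.38
position: [560.3, 159.1, 95.1]
ee_rot: [[0.998, -0.052, -0.047], [0.07, 0.703, 0.708], [-0.004, -0.709, 0.705]]
contact_force: [-0.8, -0.2, -5.7]
gripper_width: 0.303
```

>>> {"op": "apply_moves", "data": {"moves": [1, 0, -0.0005, 0.0005, 0, 0, 0, 1, 0, -0.0005, 0.0005, 0, 0, 0]}}

```text
time_s: 11.62
position: [560.1, 159.0, 95.3]
ee_rot: [[0.998, -0.053, -0.047], [0.07, 0.702, 0.708], [-0.005, -0.71, 0.704]]
contact_force: [0.1, -0.1, -13.9]
gripper_width: 0.299
```

>>> {"op": "apply_moves", "data": {"moves": [1, 0, 0.004, -0.004, 0, 0, 0, 1, 0, 0.0075, -0.0075, 0, 0, 0, 1, 0, 0.0075, -0.0075, 0, 0, 0, 1, 0, 0.0075, -0.0075, 0, 0, 0]}}

```text
time_s: 12.12
position: [560.6, 159.3, 85.9]
ee_rot: [[0.998, -0.051, -0.048], [0.07, 0.704, 0.707], [-0.003, -0.709, 0.705]]
contact_force: [0.4, -0.2, -2.0]
gripper_width: 0.301
```

```bash
python3 - <<'E'
from h import *
R=tilt()
p=np.array([560.5,159.2,85.1])
delta(p,R); delta(p+70*SY,R)
s=cam("scene")
crop(s,270,350,150,270,5,"s12.png")
E
```

```text
t12.12 pos [560.6 159.3  85.9] q [ -4.1  31.2 -13.3  53.7  44.3  78.6] F [ 0.4 -0.2 -2. ] w 0.301
shift [-0.0001  0.0005 -0.0006] rv [ 0.0024 -0.0018 -0.0022] deg 0.2
t12.12 pos [560.6 159.3  85.9] q [ -4.1  31.2 -13.3  53.7  44.3  78.6] F [ 0.4 -0.2 -2. ] w 0.301
shift [-0.0701  0.0007 -0.0007] rv [ 0.0024 -0.0018 -0.0022] deg 0.2
```

View pics/s12.png

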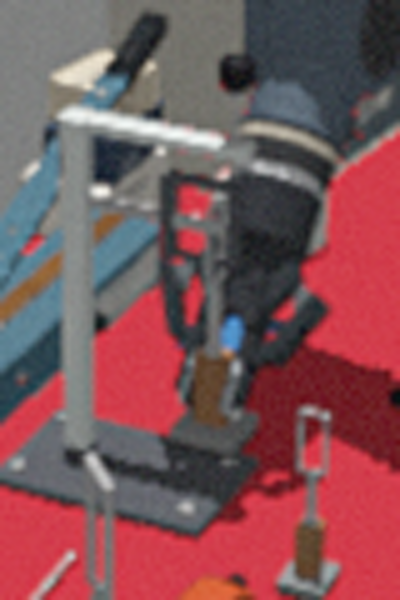

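>>> {"op": "apply_moves", "data": {"moves": [1, 0, 0.0006, -0.0006, 0, 0, 0, 1, -0.003, 0.0006, -0.0006, 0, 0, 0, 1, -0.006, 0.0006, -0.0006, 0, 0, 0, 1, -0.009, 0.0006, -0.0006, 0, 0, 0, 1, -0.009, 0.0006, -0.0006, 0, 0, 0]}}

```text
time_s: 12.8
position: [551.2, 158.6, 84.8]
ee_rot: [[0.998, -0.052, -0.047], [0.07, 0.703, 0.707], [-0.003, -0.709, 0.705]]
contact_force: [0.2, 0.8, -2.7]
gripper_width: 0.3
```

>>> {"op": "apply_moves", "data": {"moves": [1, -0.002, 0, 0, 0, 0, 0, 1, -0.004, 0, 0, 0, 0, 0, 1, -0.006, 0, 0, 0, 0, 0]}}

```text
time_s: 13.18
position: [545.4, 158.1, 84.8]
ee_rot: [[0.998, -0.052, -0.047], [0.07, 0.703, 0.707], [-0.003, -0.709, 0.705]]
contact_force: [0.1, -0.0, -2.0]
gripper_width: 0.301
```

>>> {"op": "apply_moves", "data": {"moves": [1, -0.002, 0, 0, 0, 0, 0, 1, -0.004, 0, 0, 0, 0, 0, 1, -0.006, 0, 0, 0, 0, 0]}}

```text
time_s: 13.55
position: [539.4, 157.7, 84.8]
ee_rot: [[0.998, -0.052, -0.047], [0.07, 0.703, 0.707], [-0.003, -0.709, 0.705]]
contact_force: [-0.9, 0.1, -2.3]
gripper_width: 0.301
```

>>> {"op": "apply_moves", "data": {"moves": [1, -0.005, 0, 0, 0, 0, 0, 1, -0.01, 0, 0, 0, 0, 0, 1, -0.015, 0, 0, 0, 0, 0]}}

```text
time_s: 13.92
position: [524.2, 156.6, 84.9]
ee_rot: [[0.998, -0.052, -0.047], [0.07, 0.703, 0.707], [-0.003, -0.709, 0.705]]
contact_force: [-0.5, 0.3, -1.9]
gripper_width: 0.303
```

>>> {"op": "apply_moves", "data": {"moves": [1, -0.01, 0, 0, 0, 0, 0, 1, -0.02, 0, 0, 0, 0, 0, 1, -0.03, 0, 0, 0, 0, 0, 1, -0.04, 0, 0, 0, 0, 0, 1, -0.05, 0, 0, 0, 0, 0]}}

```text
time_s: 14.55
position: [474.0, 153.1, 85.1]
ee_rot: [[0.998, -0.052, -0.047], [0.07, 0.703, 0.707], [-0.003, -0.709, 0.705]]
contact_force: [-0.4, -0.7, -2.5]
gripper_width: 0.296
```

```bash
python3 - <<'E'
from h import *
R=tilt()
# stamp bottom below TCP: at rest TCP z 74.3, foot z 27
delta([470,0,130],R)
s=cam("scene");t=cam("top")
crop(s,270,390,130,270,4,"s13.png");crop(t,250,450,120,270,4,"t13.png")
E
```

```text
t14.55 pos [474.  153.1  85.1] q [ -5.5  25.1 -25.4  49.1  44.   76.7] F [-0.4 -0.7 -2.5] w 0.296
shift [-0.0149 -0.1393 -0.0764] rv [ 0.0027 -0.0021 -0.0025] deg 0.2
```

View pics/s13.png

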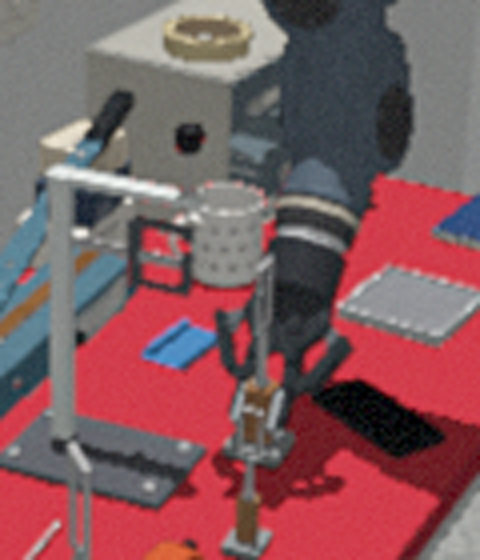

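View pics/t13.png

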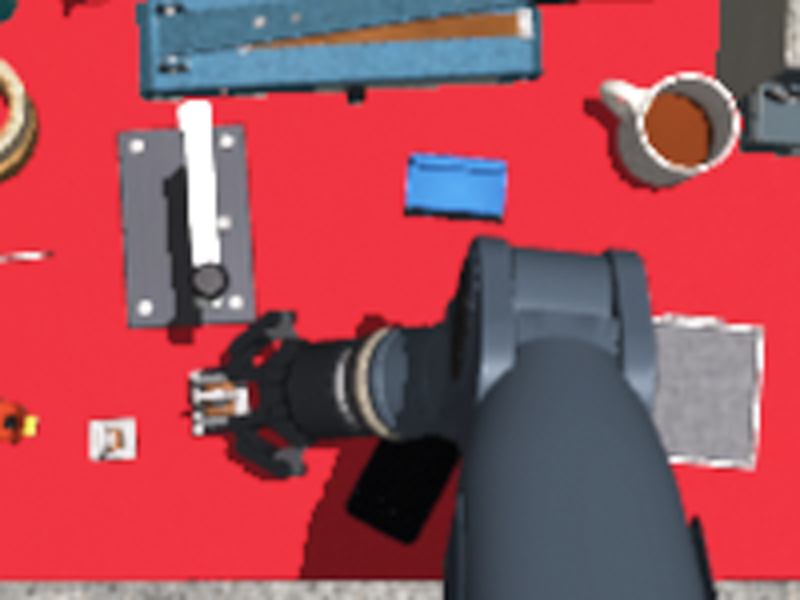

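>>> {"op": "apply_moves", "data": {"moves": [1, 0, -0.018, 0.018, 0, 0, 0, 1, -0.002, -0.044, 0.018, 0, 0, 0, 1, -0.006, -0.075, -0.013, 0, 0, 0, 1, -0.01, -0.107, -0.045, 0, 0, 0, 1, -0.015, -0.139, -0.076, 0, 0, 0]}}

```text
time_s: 15.28
position: [470.9, -0.8, 130.2]
ee_rot: [[0.998, -0.051, -0.049], [0.071, 0.703, 0.707], [-0.002, -0.709, 0.705]]
contact_force: [0.9, -0.7, -2.1]
gripper_width: 0.298
```

```bash
python3 - <<'E'
from h import *
R=tilt()
delta([481,-150,130],R)
E
```

```text
t15.28 pos [470.9  -0.8 130.2] q [-22.5  27.9 -13.3  72.8  39.1  54.9] F [ 0.9 -0.7 -2.1] w 0.298
shift [-0.0004 -0.1053 -0.1061] rv [ 0.0029 -0.0009 -0.002 ] deg 0.2
```

>>> {"op": "apply_moves", "data": {"moves": [1, 0, -0.025, -0.025, 0, 0, 0, 1, 0, -0.05, -0.05, 0, 0, 0, 1, 0, -0.075, -0.075, 0, 0, 0, 1, 0, -0.1, -0.1, 0, 0, 0, 1, 0, -0.105, -0.106, 0, 0, 0]}}

```text
time_s: 15.9
position: [481.7, -150.4, 129.1]
ee_rot: [[0.998, -0.049, -0.047], [0.068, 0.703, 0.708], [-0.002, -0.709, 0.705]]
contact_force: [1.0, -0.3, -1.0]
gripper_width: 0.298
```

```bash
python3 - <<'E'
from h import *
R=tilt()
delta(np.array([482,-239,130])-2.2*SX,R)
s=cam("scene");t=cam("top")
crop(s,300,440,100,250,4,"s14.png");crop(t,300,480,120,270,4,"t14.png")
E
```

```text
t15.90 pos [ 481.7 -150.4  129.1] q [-35.3  36.7   1.8  87.4  33.1  41.1] F [ 1.  -0.3 -1. ] w 0.298
shift [-0.0057 -0.0644 -0.0637] rv [ 0.0034 -0.003  -0.0003] deg 0.3
```

View pics/t14.png

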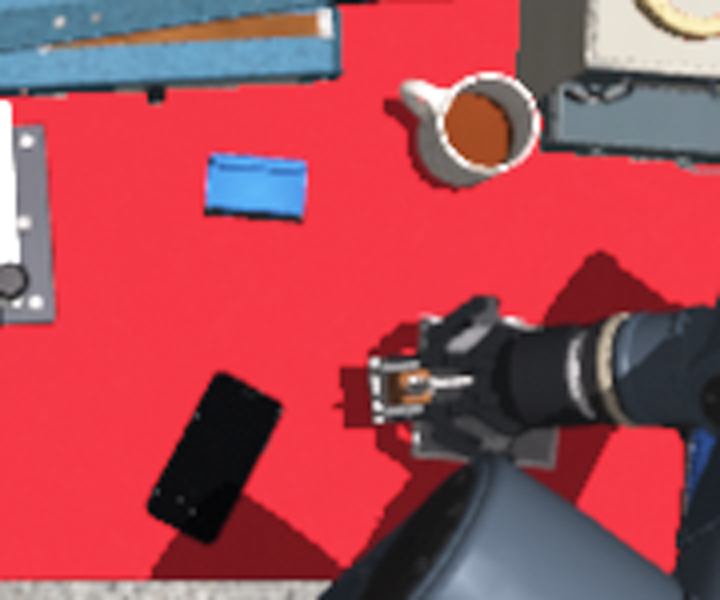

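>>> {"op": "apply_moves", "data": {"moves": [1, -0.001, -0.02, -0.02, 0, 0, 0, 1, -0.003, -0.04, -0.04, 0, 0, 0, 1, -0.005, -0.06, -0.06, 0, 0, 0, 1, -0.006, -0.064, -0.064, 0, 0, 0, 1, -0.006, -0.064, -0.064, 0, 0, 0]}}

```text
time_s: 16.62
position: [481.4, -238.1, 130.0]
ee_rot: [[0.998, -0.052, -0.047], [0.07, 0.704, 0.707], [-0.003, -0.709, 0.706]]
contact_force: [0.4, 0.5, -1.8]
gripper_width: 0.3
```

```bash
python3 - <<'E'
from h import *
R=tilt()
delta(np.array([482,-239,65])-2.2*SX,R)
E
```

```text
t16.62 pos [ 481.4 -238.1  130. ] q [-41.5  42.4  12.9  96.   29.5  35. ] F [ 0.4  0.5 -1.8] w 0.3
shift [ 0.0007  0.0438 -0.048 ] rv [ 0.0022 -0.0021 -0.0028] deg 0.2
```

>>> {"op": "apply_moves", "data": {"moves": [1, 0, 0.015, -0.015, 0, 0, 0, 1, 0, 0.03, -0.032, 0, 0, 0, 1, 0, 0.04, -0.044, 0, 0, 0, 1, 0, 0.042, -0.046, 0, 0, 0, 1, 0, 0.042, -0.046, 0, 0, 0]}}

```text
time_s: 17.25
position: [481.5, -241.7, 68.2]
ee_rot: [[0.998, -0.052, -0.048], [0.07, 0.703, 0.707], [-0.003, -0.709, 0.705]]
contact_force: [-0.0, 1.0, -1.1]
gripper_width: 0.298
```

```bash
python3 - <<'E'
from h import *
R=tilt()
delta(np.array([482,-239,65])-2.2*SX,R)
s=cam("scene");t=cam("top")
crop(s,330,430,130,230,6,"s15.png");crop(t,370,470,170,270,6,"t15.png")
P=np.array([482,-239,0.])
f=lambda c,p,o:((proj(c,p)-o)+.5)*6-.5
for h in (11,27,72): print(h,f(s,P+Z*h,[330,130]),f(t,P+Z*h,[370,170]))
E
```

```text
t17.25 pos [ 481.5 -241.7   68.2] q [-41.7  45.7   9.8  89.7  29.4  34.7] F [-0.   1.  -1.1] w 0.298
shift [ 0.0007  0.0026 -0.002 ] rv [ 0.0026 -0.0018 -0.0026] deg 0.2
11 [254.33103147 453.66815105] [310.35985082 285.849969  ]
27 [255.90719545 433.66228055] [317.62316045 285.19994462]
72 [260.3993614  376.64429803] [338.91345351 283.29458603]
```

View pics/s15.png

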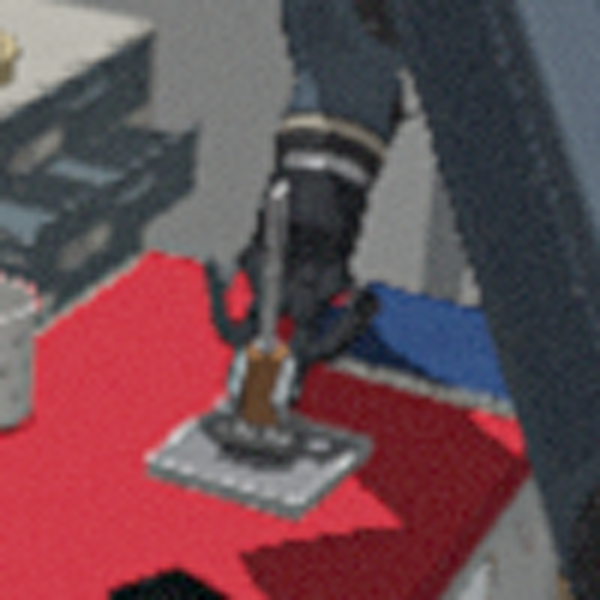

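View pics/t15.png

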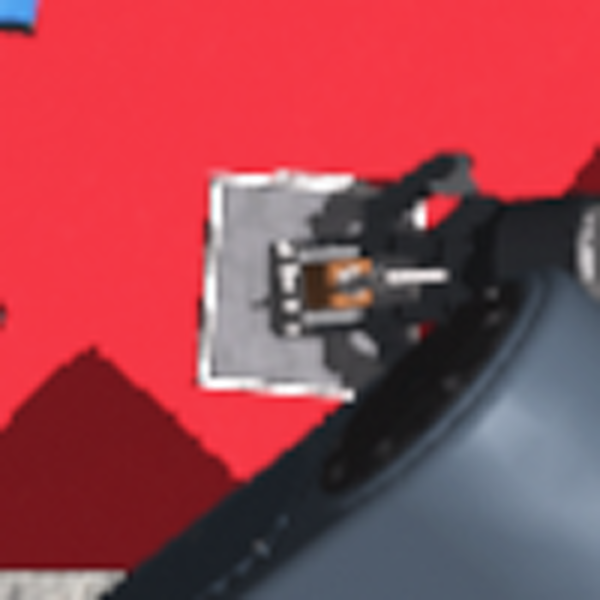

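```bash
python3 - <<'E'
from h import *
t=cam("top")
for p in[(272,243),(272,335),(272,289)]:
    print(onz(t,(p[0]+.5)/6-.5+370,(p[1]+.5)/6-.5+170,37).round(1))
E
```

```text
[ 505.1 -211.5   37. ]
[ 454.2 -210.6   37. ]
[ 479.6 -211.    37. ]
```

>>> {"op": "apply_moves", "data": {"moves": [1, 0.0005, 0.002, -0.003, 0, 0, 0, 1, 0.0005, 0.004, -0.005, 0, 0, 0, 1, 0.0005, 0.006, -0.007, 0, 0, 0, 1, 0.0005, 0.006, -0.007, 0, 0, 0]}}

```text
time_s: 17.9
position: [481.8, -242.6, 58.7]
ee_rot: [[0.998, -0.052, -0.047], [0.07, 0.704, 0.707], [-0.003, -0.709, 0.705]]
contact_force: [-1.1, -0.4, 0.9]
gripper_width: 0.293
```

>>> {"op": "apply_moves", "data": {"moves": [1, 0, 0.0005, -0.0005, 0, 0, 0, 1, 0, 0.0005, -0.0005, 0, 0, 0]}}

```text
time_s: 18.15
position: [481.8, -242.7, 58.6]
ee_rot: [[0.998, -0.051, -0.047], [0.07, 0.704, 0.707], [-0.003, -0.709, 0.705]]
contact_force: [-1.8, -1.7, 6.4]
gripper_width: 0.3
```

>>> {"op": "apply_moves", "data": {"moves": [0.3, 0, 0, 0, 0, 0, 0, 0, 0, 0, 0, 0, 0, 0, -0.5, 0, 0, 0, 0, 0, 0, -1, 0, 0, 0, 0, 0, 0, -1, 0, 0, 0, 0, 0, 0]}}

```text
time_s: 18.77
position: [481.9, -242.6, 57.8]
ee_rot: [[0.998, -0.052, -0.047], [0.07, 0.703, 0.707], [-0.003, -0.709, 0.705]]
contact_force: [-0.2, 0.2, 0.3]
gripper_width: 0.997
```

>>> {"op": "apply_moves", "data": {"moves": [-1, 0, -0.01, 0, 0, 0, 0, -1, 0, -0.03, 0, 0, 0, 0, -1, 0, -0.06, 0, 0, 0, 0, -1, 0, -0.1, 0, 0, 0, 0, -1, 0, -0.14, 0, 0, 0, 0]}}

```text
time_s: 19.4
position: [489.0, -342.2, 158.7]
ee_rot: [[0.998, -0.051, -0.048], [0.07, 0.703, 0.708], [-0.003, -0.709, 0.705]]
contact_force: [0.7, -0.2, 0.0]
gripper_width: 1.004
```

```bash
python3 - <<'E'
from h import *
delta(np.array([545.9,160,420]),Rdown)
s=cam("scene");t=cam("top")
crop(s,330,430,130,230,6,"s16.png");crop(t,370,470,170,270,6,"t16.png")
E
```

```text
t19.40 pos [ 489.  -342.2  158.7] q [-47.1  50.1  33.1 110.8  26.1  29.8] F [ 0.7 -0.2  0. ] w 1.004
shift [0.0912 0.1648 0.5369] rv [-0.6138 -1.4837  0.6095] deg 98.4
```

View pics/s16.png

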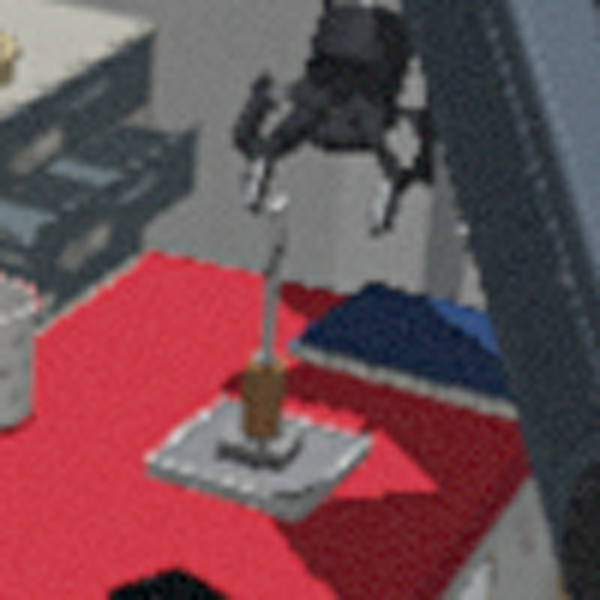

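View pics/t16.png

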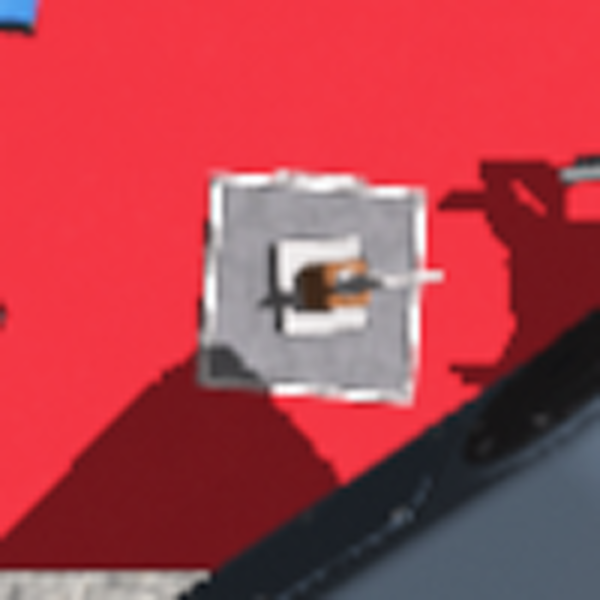

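>>> {"op": "apply_moves", "data": {"moves": [-1, 0, -0.04, 0.04, 0, 0, 0, 0, 0, -0.08, 0.08, 0, 0, 0, 1, 0, -0.12, 0.12, 0, 0, 0, 1, 0, -0.16, 0.16, 0, 0, 0, 1, 0, -0.19, 0.19, 0, 0, 0]}}

```text
time_s: 20.12
position: [468.9, -302.9, 370.8]
ee_rot: [[0.999, -0.011, -0.05], [0.044, 0.679, 0.733], [0.026, -0.734, 0.678]]
contact_force: [0.9, 0.3, -0.3]
gripper_width: 0.143
```

```bash
python3 - <<'E'
from h import *
delta(np.array([545.9,160,420]),Rdown)
delta(np.array([500,-90,430]),Rdown)
E
```

```text
t20.12 pos [ 468.9 -302.9  370.8] q [-46.4  40.4  46.1 129.9  27.4  31.9] F [ 0.9  0.3 -0.3] w 0.143
shift [0.0985 0.2771 0.3689] rv [-0.5575 -1.5057  0.6106] deg 98.4
t20.12 pos [ 468.9 -302.9  370.8] q [-46.4  40.4  46.1 129.9  27.4  31.9] F [ 0.9  0.3 -0.3] w 0.143
shift [0.0419 0.1007 0.1947] rv [-0.5575 -1.5057  0.6106] deg 98.4
```

>>> {"op": "apply_moves", "data": {"moves": [1, 0, 0, 0, -0.1, -0.15, 0.1, 1, 0.01, 0.02, 0.04, -0.28, -0.75, 0.3, 1, 0.02, 0.05, 0.1, -0.28, -0.75, 0.3, 1, 0.02, 0.05, 0.1, -0.28, -0.75, 0.3, 1, 0.02, 0.05, 0.1, -0.28, -0.75, 0.3]}}

```text
time_s: 20.75
position: [483.7, -193.8, 401.7]
ee_rot: [[0.652, -0.16, -0.741], [0.738, 0.358, 0.572], [0.174, -0.92, 0.351]]
contact_force: [-0.1, 0.1, -0.1]
gripper_width: 0.003
```

```bash
python3 - <<'E'
from h import *
delta(np.array([500,0,400]),Rdown)
E
```

```text
t20.75 pos [ 483.7 -193.8  401.7] q [-29.2  27.6  37.5 118.7  13.5   8.1] F [-0.1  0.1 -0.1] w 0.003
shift [0.1534 0.0683 0.0982] rv [-0.2755 -0.7503  0.3069] deg 49.1
```

>>> {"op": "apply_moves", "data": {"moves": [1, 0.04, 0.02, 0.025, -0.06, -0.15, 0.06, 1, 0.08, 0.035, 0.05, -0.11, -0.3, 0.12, 1, 0.12, 0.055, 0.08, -0.275, -0.75, 0.307, 1, 0.153, 0.068, 0.098, -0.275, -0.75, 0.307, 1, 0.153, 0.068, 0.098, -0.275, -0.75, 0.307]}}

```text
time_s: 21.38
position: [500.8, 0.6, 399.6]
ee_rot: [[-0.071, -0.002, -0.997], [0.997, 0.001, -0.071], [0.001, -1.0, 0.002]]
contact_force: [0.2, 0.5, 0.1]
gripper_width: 0.0
```

```bash
python3 - <<'E'
from h import *
delta(np.array([546.5,160,400]),Rdown)
E
```

```text
t21.38 pos [500.8   0.6 399.6] q [ 0.  11.1 17.1 96.1  0.  -4.1] F [0.2 0.5 0.1] w 0.0
shift [ 0.1558 -0.0004 -0.0569] rv [-0.0015  0.0016  0.0009] deg 0.1
```

>>> {"op": "apply_moves", "data": {"moves": [1, 0.05, 0, -0.018, 0, 0, 0, 1, 0.1, 0, -0.036, 0, 0, 0, 1, 0.14, 0, -0.05, 0, 0, 0, 1, 0.156, 0, -0.057, 0, 0, 0, 1, 0.156, 0, -0.057, 0, 0, 0]}}

```text
time_s: 22.0
position: [548.3, 157.4, 399.1]
ee_rot: [[-0.064, -0.005, -0.998], [0.998, 0.001, -0.064], [0.002, -1.0, 0.005]]
contact_force: [0.4, -0.2, 0.5]
gripper_width: 0.004
```

```bash
python3 - <<'E'
from h import *
delta(np.array([546.5,160,372]),Rdown)
s=cam("scene")
crop(s,270,370,110,230,5,"s17.png")
E
```

```text
t22.00 pos [548.3 157.4 399.1] q [15.9 18.8 27.7 99.1  0.2 12.3] F [ 0.4 -0.2  0.5] w 0.004
shift [0.0026 0.0271 0.0015] rv [-0.0045 -0.0056  0.0018] deg 0.4
```

View pics/s17.png

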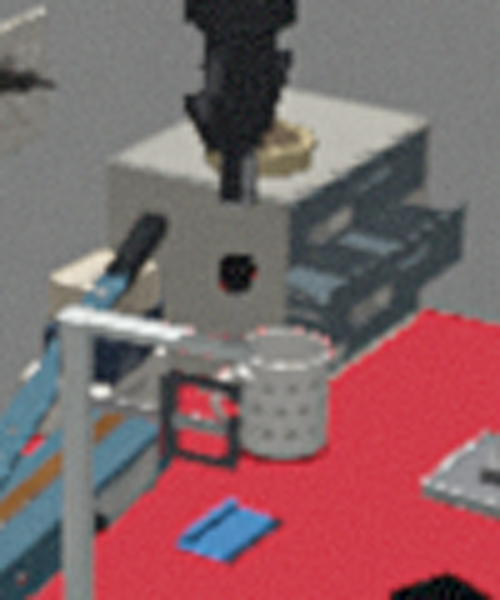

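>>> {"op": "apply_moves", "data": {"moves": [1, 0.002, 0, 0.001, 0, 0, 0, 1, 0.002, 0.016, 0.001, 0, 0, 0, 1, 0.002, 0.03, 0.001, 0, 0, 0, 1, 0.002, 0.036, 0.001, 0, 0, 0, 1, 0.002, 0.04, 0.001, 0, 0, 0]}}

```text
time_s: 22.68
position: [546.9, 158.0, 360.3]
ee_rot: [[-0.062, -0.003, -0.998], [0.998, 0.002, -0.062], [0.002, -1.0, 0.003]]
contact_force: [-2.0, -3.5, 4.6]
gripper_width: 0.002
```

>>> {"op": "apply_moves", "data": {"moves": [1, 0, 0.005, 0, 0, 0, 0, 1, 0, 0.01, 0, 0, 0, 0, 1, 0, 0.015, 0, 0, 0, 0, 1, 0, 0.019, 0, 0, 0, 0]}}

```text
time_s: 23.18
position: [547.3, 158.9, 340.4]
ee_rot: [[-0.063, -0.003, -0.998], [0.998, 0.002, -0.063], [0.002, -1.0, 0.003]]
contact_force: [0.5, -2.6, 4.0]
gripper_width: 0.001
```

>>> {"op": "apply_moves", "data": {"moves": [1, 0, 0.002, 0, 0, 0, 0, 1, 0, 0.004, 0, 0, 0, 0, 1, 0, 0.006, 0, 0, 0, 0]}}

```text
time_s: 23.55
position: [547.2, 159.0, 334.7]
ee_rot: [[-0.063, -0.003, -0.998], [0.998, 0.002, -0.063], [0.002, -1.0, 0.003]]
contact_force: [1.8, -2.2, 3.5]
gripper_width: -0.0
```

>>> {"op": "apply_moves", "data": {"moves": [1, 0, 0.001, 0, 0, 0, 0, 1, 0, 0.001, 0, 0, 0, 0]}}

```text
time_s: 23.8
position: [547.2, 159.1, 334.0]
ee_rot: [[-0.063, -0.003, -0.998], [0.998, 0.002, -0.063], [0.002, -1.0, 0.003]]
contact_force: [-0.1, -2.6, 5.8]
gripper_width: -0.001
```

>>> {"op": "apply_moves", "data": {"moves": [1, 0, 0.001, 0, 0, 0, 0, 1, 0, 0.001, 0, 0, 0, 0]}}

```text
time_s: 24.05
position: [547.2, 159.1, 334.0]
ee_rot: [[-0.063, -0.001, -0.998], [0.998, 0.003, -0.063], [0.003, -1.0, 0.001]]
contact_force: [-0.5, -2.9, 12.1]
gripper_width: -0.002
```

>>> {"op": "apply_moves", "data": {"moves": [1, 0, 0.001, 0, 0, 0, 0, 1, 0, 0.001, 0, 0, 0, 0]}}

```text
time_s: 24.3
position: [547.2, 159.1, 333.9]
ee_rot: [[-0.063, -0.0, -0.998], [0.998, 0.003, -0.063], [0.003, -1.0, -0.0]]
contact_force: [-2.1, -3.4, 19.2]
gripper_width: 0.001
```

>>> {"op": "apply_moves", "data": {"moves": [1, 0, -0.01, 0, 0, 0, 0, 1, 0, -0.04, 0, 0, 0, 0, 1, 0, -0.08, 0, 0, 0, 0, 1, 0, -0.12, 0, 0, 0, 0, 1, 0, -0.12, 0, 0, 0, 0]}}

```text
time_s: 24.92
position: [547.9, 159.3, 454.1]
ee_rot: [[-0.063, -0.0, -0.998], [0.998, 0.004, -0.063], [0.004, -1.0, -0.0]]
contact_force: [-0.4, 0.0, -1.1]
gripper_width: 0.004
```

>>> {"op": "apply_moves", "data": {"moves": [1, -0.05, 0, 0.05, 0, 0, 0, 1, -0.1, 0, 0.1, 0, 0, 0, 1, -0.15, 0, 0.13, 0, 0, 0, 1, -0.15, 0, 0.13, 0, 0, 0]}}

```text
time_s: 25.42
position: [424.8, -0.9, 451.8]
ee_rot: [[-0.06, -0.004, -0.998], [0.998, 0.002, -0.06], [0.002, -1.0, 0.004]]
contact_force: [0.8, -0.2, -0.9]
gripper_width: 0.002
```

```bash
python3 - <<'E'
from h import *
delta(np.array([546.5,160,372]),Rdown)
s=cam("scene");t=cam("top")
crop(s,250,430,130,280,4,"s18.png");crop(t,230,450,140,260,3,"t18.png")
im=s["img"].astype(int)
E
```

```text
t25.43 pos [424.8  -0.9 451.8] q [-2.000e-01  4.500e+00  1.690e+01  1.027e+02  1.000e-01 -3.600e+00] F [ 0.8 -0.2 -0.9] w 0.002
shift [ 0.1531  0.0797 -0.1315] rv [-0.0038 -0.0097  0.0024] deg 0.6
```

View pics/s18.png

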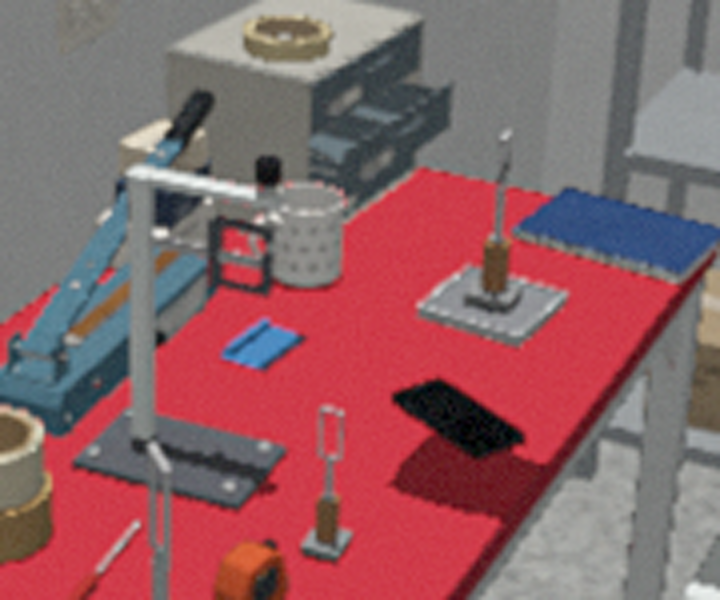

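View pics/t18.png

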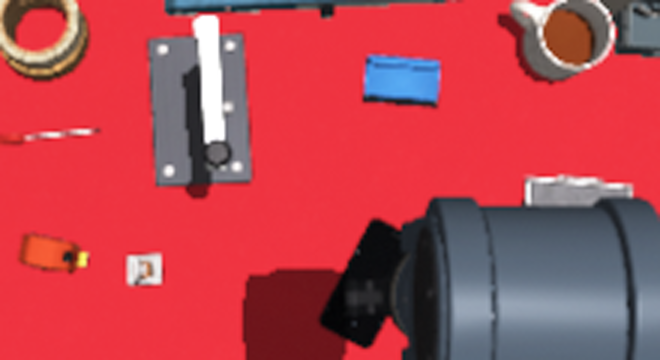

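Scene view: the stamp stands upright mid-pad (crop 497,265), the knob sits back down at its starting height (268,170), and the card and tape measure haven't moved. The robot is clear of everything.

```bash
python3 - <<'E'
from h import *
print(manip.finish_job())
E
```

```text
the job is handed in; nothing more can be done
None
```

The job is done and handed in at about 25.5 s of the 64 s allowed.

- **Unlocking:** I pulled the knob up 30 mm until the wrist force rose at its stop.
- **Taking the stamp out:** I gripped it with the tool tilted 45° and lifted it. It met the keeper's ceiling after about 20.6 mm (q about 2 mm), where the wrist force briefly read about 14 N. I lowered it to mid-mouth and drew it out with no force beyond the stamp's own weight.
- **Placing:** I stood the stamp on the ink pad, let go, and backed the gripper away along its own axis.
- **Locking:** I pushed the knob down to its hard stop, where the force rose to 19 N at the expected home height.

**Last checks:** The pictures show the stamp standing by itself in the middle of the pad; I put it within about 2 mm of centre. The knob is back at its starting height and the arm is clear of everything. The tape measure and card look unmoved. In the final top view the arm hid the stamp, so that check rests on the scene view and on an earlier top view taken after release.

**Not as planned:**
- While retreating from the pad, joint 4 came up to its limit (129.9° of 129.93°), and the arm stopped short of that one pose.
- My two camera estimates of the hanging stamp's position differed by about 3 mm, so I aimed between them.

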